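Open the nursery dosing tank whose cap turns one unknown way

ROBOT

A 7-joint arm with a two-finger parallel gripper is mounted at the origin on the work surface. World frame = base frame: x ahead of the robot, y to its left, z up, the work surface at z = 0. Lengths are in mm, angles in rad, forces in N, time in s.
With the tool pointing down it reaches from about 350 to 900 mm from the base axis. Payload 8.1 kg.
Tool frame: the origin (TCP) lies midway between the tips of the shut fingers; the grasp point (between the pads) lies 19 mm behind it; z points along the fingers, y is the line along which they close (so a half turn about z gives the same grasp; the last joint's range is limited). The gripper opens to 92 mm and grips with 3 to 60 N. Pads are 19 mm wide; open, the fingers measure 130 mm over their backs; the gripper's body (75 mm by 190 mm) begins 47 mm behind the grasp point.
Start: joints at [-1.281, 0.434, 0.025, 1.573, -0.012, 1.134, -0.075], TCP at [239.263, 577.403, 226.742] pointing down, gripper open.
Joint ranges: [-2.62, 2.62], [-0.44, 2.09], [-1.27, 1.32], [0.08, 2.57], [-1.32, 4.46], [0.12, 2], [-2.74, 2.74]. Speed limits (rad/s): [2.22, 2.22, 3.01, 3.01, 3.14, 3.14, 3.14].

INTERFACE

Orientations are given as a rotation vector (axis times angle).
In Python, from bench import robot gives the robot as it stands. The module is installed in compiled form; this text tells all that it offers.
- The arm moves only by the tool drive_tool, never from a script. Its argument "targets" is text: rows parted by semicolons, each of 7 numbers parted by spaces: the shift along the tool's x, y, z in units of 50 mm (1.0 is 50 mm), then the turn, a rotation vector about the tool's x, y, z in units of 5 degrees (1.0 is 5 degrees), then the finger opening in mm, from 0 to 91.8. A call has 1 to 12 rows; each row shifts and turns the commanded pose from where the row before left it, along the tool's axes as they then stand; what a row does not reach is not made up. A row lasts 1/10 s, in which the tool goes at most 50 mm and 8.59 degrees, less where a joint would pass 70% of its speed; a pose out of reach is approached as far as the arm can. A call is refused whole if a number of a shift passes 1 or a number of a turn 1, either way. A call with a gripper value outside its range is refused whole. The fingers move at their own pace and stop on an object; "squeeze" is the grip in N (left out, the last holds). Time passes only in rows, so rows that do not move let the fingers close. It gives the time, the measured TCP pose, the force and the opening at its end, in the units of the state.
- robot.read_state(): the state, without advancing time (a new reading comes with each control period).
- robot.capture(name): name is "scene" or "top"; returns a dict with "image" (420x560x3 uint8, blue, green, red), "z_map" (420x560 float32, mm along the optical axis (not along the pixel's ray), 0 where there is no reading), "vfov" (degrees; the focal length in pixels is half the picture's height over the tangent of half this angle, whatever the lens; pixels are square), "cx", "cy" (the principal point, pixels), "k1" (the pictures are not rectified: a ray, as slopes to the right and down, at radius r is drawn at 1 + k1 r^2 times it, then the intrinsics apply), "R" (3x3) and "t" (3): a world point X has camera coordinates R X + t. Camera axes: x right, y down, z forward; pixel columns grow to the right and rows downward; lengths in mm; the calibration is good to about 2 mm. A picture is of the moment at which its call begins.
- robot.finish_job(): hands the job in, once; it reports no verdict.
The state is a dict: "time_s": time; "joint_pos": joint angles; "joint_velocities": joint speeds; "joint_torque": joint torques, N m; "eef_pos": TCP position; "tcp_rot": TCP orientation; "wrist_force": force on the tool from outside, world axes, zero at the start; "ft_torque": the same for the moment, N m; "width": finger opening in mm.
Only numpy, scipy, OpenCV 4.12 (cv2) and the standard library are available. Lean on these libraries where they do the work, as an engineer would, in place of code of your own. Each camera call takes 0.05 s, during which the arm holds its last target. There are 200 camera calls.

TASK

Get the fertiliser dosing tank ready for filling: first lift the little measuring pail up off its hook and stand it upright in the empty shallow black tray, letting go of it. Then open the tank's quarter-turn filler cap: it may be left- or right-handed, so try turning it both ways, turn it the way it goes until it stops, lift it straight up clear of the neck and finish while still holding it upright, a hand's breadth (about 10 cm) above the neck. Do not drop the pail, and leave the other things on the bench where they are.

Things in the scene. Friction and masses are not known exactly. Their poses are not given: they have to be found in the camera images.
- pail: small open aluminium measuring pail, 66 mm across at the rim, 52 mm at the base, cup 60 mm high, 160 g. A rigid steel stirrup rises from its rim (uprights at local y = +-34 mm, 12 mm wide) to a flat crossbar along local y (underside at 122 mm, top at 130 mm), by which it hangs on the hook, its underside 83 mm above the bench. Origin: centre of its underside; z up along its axis
- pail_grip (a point): point on the pail's axis, 165 mm above its underside, in its wooden grip: an upright round handle, 18 mm in diameter, that stands on the stirrup's crossbar from 130 to 185 mm above the pail's underside, free all round above the hook
- hook: fixed steel hook stand: base plate 150 x 130 x 12 mm, post 14 mm thick, 213 mm high. A 10 mm round arm runs level from the post along local -x, its axis 200 mm high, and ends 90 mm out in a tip turned up to 219 mm. The pail hangs 50 mm out: lift it 20 to 45 mm, then draw it along local -x off the arm. Origin: on the bench at the foot of the post; z up
- tray: fixed empty shallow black plastic tray, 170 (local x) x 150 (local y) x 22 mm outside, walls and floor 5 mm thick. Origin: centre of its underside, on the bench; z up
- tank: fixed dosing tank on a bench plate (220 x 190 mm): white plastic box 190 x 160 mm, 130 mm high, with a round filler neck, 74 mm across, in the middle of its top; neck rim 165 mm above the bench. Origin: on the bench on the neck's axis; z up
- cap: loose black filler cap, 90 g, on the tank's neck: disc 77 mm across, 8 mm thick, resting on the rim; on it an upright wing bar 64 mm long (local x), 14 mm thick (local y), from 8 to 43 mm above the disc's underside; below it a 36 mm stem with two lugs, 22 mm deep. Origin: centre of the disc's underside; z up
- cap_wing (a point): point on the cap's axis in the wing bar, 30 mm above the disc's underside (13 mm below the bar's top): where to grip it, across its 14 mm thickness
- neck (a point): centre of the neck's rim. Bayonet lock without rise, locked at the start (2.5 mm lifting play). Its hand is hidden and changes from start to start: the wrong way the cap meets a solid stop after 2 to 8 degrees; the right way it turns easily (under 0.2 N m) to a solid stop after about 55 degrees, and lifts straight out there or from about 40 degrees on
- pots: bystander: terracotta flower pot, closed on top, 82 mm wide, 84 mm high, origin under its centre
- trowel: bystander: flat steel spatula-like trowel with wooden handle, lying on the bench, origin near its middle
- bottle: bystander: white plastic bottle, 60 mm across, 170 mm high, origin under its centre
- cup: bystander: white ceramic cup, 68 mm across, 75 mm high, origin under its centre
- tin: bystander: steel tin, 74 mm across, 60 mm high, origin under its centre
- block: bystander: wooden block, 90 x 45 x 30 mm, origin under its centre
Mind the look-alikes: they are no part of the job. Of the things shaped like the tray, the black one is meant.

How it is judged (in metres and radians):
On the way, in this order (a step that is already met when the one before it is completed fails the run):
1. the pail is lifted off its hook in the fingers (contact force between pail and the fingers above 0.5 N and contact force between pail and hook below 0.05 N and (x of pail in the frame of hook below -0.11 m or height (world z) of pail above 0.16 m)), for 0.1 s.
2. the pail stands upright in the tray, let go (z of pail in the frame of tray below 0.012 m and x of pail in the frame of tray between -0.058 and 0.058 m and y of pail in the frame of tray between -0.048 and 0.048 m and angle between pail's own z axis and vertical below 0.12 rad and linear speed of pail below 0.03 m/s and contact force between pail and the fingers below 0.05 N), for 0.2 s.
3. the cap, still seated, is turned past its lock (more than 26 degrees) (angle between the x axis of cap and the x axis of tank, either way round above 0.45 rad and z of cap in the frame of tank below 0.173 m), for 0.05 s.
At the end, for the whole second after the job is handed in: the cap's disc is at least 60 mm above the neck rim and within 80 mm sideways of its axis, upright to 17 degrees, still, held by the fingers and touching nothing of the tank; the pail stands in the tray on its floor, upright to 7 degrees, wholly inside the rim, at rest and not touched by the fingers (all of step 2 and z of cap in the frame of tank above 0.225 m and horizontal distance between cap and tank below 0.08 m and angle between cap's own z axis and vertical below 0.3 rad and linear speed of cap below 0.04 m/s and contact force between cap and the fingers above 0.5 N and contact force between cap and tank below 0.05 N); the arm keeps its last pose, push and grip.
It fails at once if another thing on the bench is shifted more than 30 mm (distance of any of pots, trowel, bottle, cup, tin, block from where it was at the start of the episode above 0.03 m).
It fails at once if the pail is dropped (falls faster than 0.7 m/s out of the fingers) (linear speed of pail above 0.7 m/s and contact force between pail and the fingers below 0.01 N).
It also fails if it takes over 72 s, if anything falls off the work surface, if the arm or the gripper's body presses on something with over 40 N, if the wrist force passes 120 N, or if a joint passes its speed limit or range.

## Working session

There is one attempt and no reset: what is moved stays moved. The work goes in short steps, Python scripts to look and compute and a tool call to move; the robot and the scene stay as the last step left them, time stands still between calls to the robot, and variables do not carry over. Pictures are saved under pics/ and viewed, on a budget of 10 in all, crops included, one or two more only if the job needs it, and the job is handed in when it is done.

Besides the shell and the picture viewer there is one more tool, called by a JSON object that holds its "op" and its "data". drive_tool: Moves the arm, as the interface text tells. Its arguments: {"type":"object","properties":{"targets":{"type":"string"},"squeeze":{"type":"number"}},"required":["targets"]}

```bash
mkdir -p pics; cat > h.py <<'E'
import numpy as np,cv2
from scipy.spatial.transform import Rotation as Ro
from bench import robot
def K(c):
    f=210/np.tan(np.radians(c['vfov'])/2); return f
def world(c,u,v,z=None):
    """pixels->world, with z map (or camera depth z)"""
    u=np.asarray(u,float);v=np.asarray(v,float);f=K(c)
    x=(u-c['cx'])/f;y=(v-c['cy'])/f;a,b=x.copy(),y.copy()
    for _ in range(30):
        s=1+c['k1']*(a*a+b*b);a=x/s;b=y/s
    if z is None: z=c['z_map'][v.astype(int),u.astype(int)]
    P=np.stack([a*z,b*z,z+0*a],-1)
    return (P-np.array(c['t']))@np.array(c['R'])
def cloud(c):
    v,u=np.mgrid[0:420,0:560]; return world(c,u,v)
E
python3 - <<'E'
from h import *
for n in('scene','top'):
    c=robot.capture(n); np.save(n+'.npy',c,allow_pickle=True)
    cv2.imwrite(f'pics/{n}0.png',cv2.resize(c['image'],(800,600),interpolation=cv2.INTER_CUBIC))
    print(n,c['vfov'],c['cx'],c['cy'],c['k1'],-np.array(c['R']).T@c['t'])
s=robot.read_state();print({k:np.round(v,3) for k,v in s.items()});print(Ro.from_rotvec(s['tcp_rot']).as_matrix().round(3))
E
```

```text
scene 51.69445210225805 275.0858659075359 206.57402146422936 0.012619076307737193 [1224.46440992 -454.00720581  967.30798232]
top 54.17605668740355 282.59776187816544 206.20677373004634 -0.07728567545061686 [ 330.78534596   31.54246782 1313.29936167]
{'time_s': np.float64(0.1), 'joint_pos': array([-1.281,  0.435,  0.025,  1.574, -0.012,  1.134, -0.075]), 'joint_velocities': array([ 0.001, -0.002, -0.   , -0.002, -0.   , -0.001, -0.002]), 'joint_torque': array([ 3.0000e-03, -6.6912e+01,  9.8800e-01, -3.1514e+01, -6.1000e-02,
        3.7000e-02,  0.0000e+00]), 'eef_pos': array([239.129, 576.978, 226.035]), 'tcp_rot': array([-6.130e-01, -3.081e+00,  2.000e-03]), 'wrist_force': array([0.131, 0.369, 0.877]), 'ft_torque': array([ 0.026, -0.021, -0.029]), 'width': np.float64(91.662)}
[[-0.924  0.383 -0.   ]
 [ 0.383  0.924 -0.001]
 [-0.    -0.001 -1.   ]]
```

View pics/scene0.png

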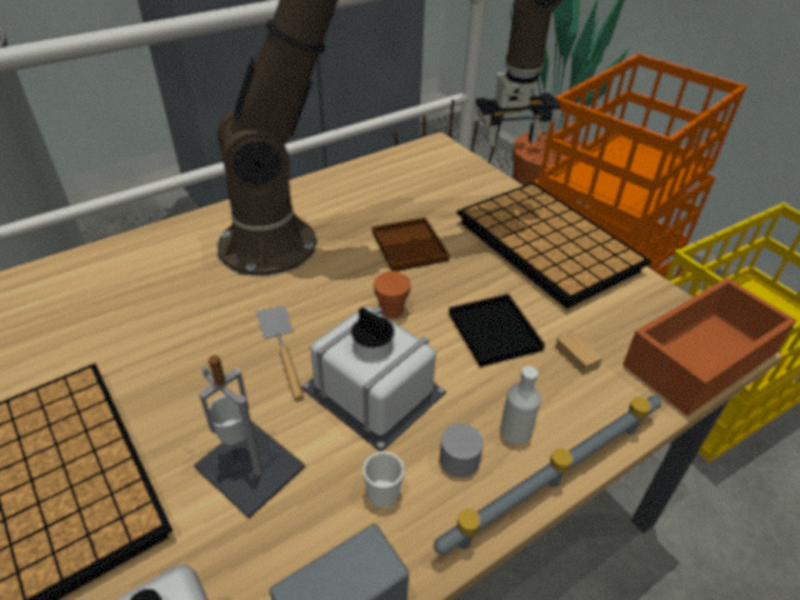

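View pics/top0.png

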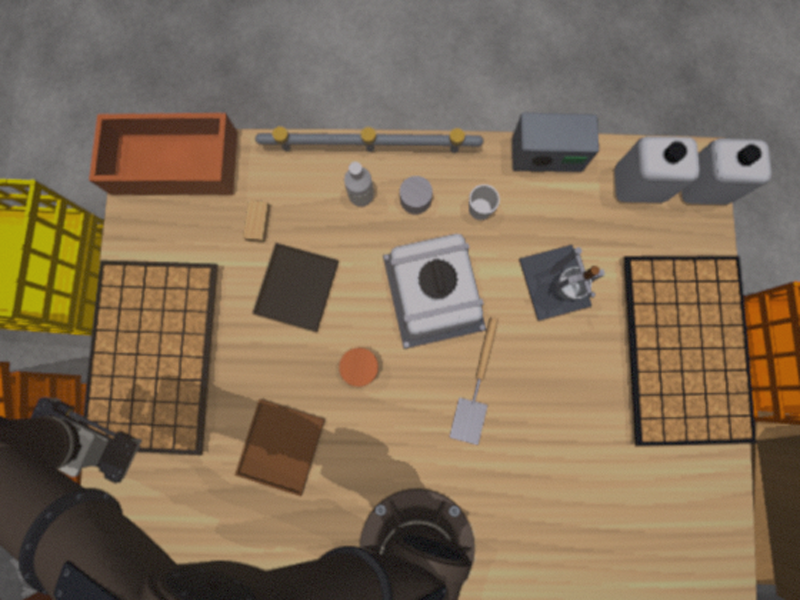

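The scene shows the pail on its hook at about (230,400), the tank and cap at (372,330), the black tray at (495,328) and a brown tray at (410,243). In the top view the same things are at pail (577,285), cap (438,279), black tray (295,287) and brown tray (282,447). The tray meant is the black one, by its colour; the seedling trays are far larger. I'll confirm it with crops and measurements.

```bash
python3 - <<'E'
from h import *
S=np.load('scene.npy',allow_pickle=True).item();T=np.load('top.npy',allow_pickle=True).item()
def crop(c,x0,y0,w,h): return cv2.resize(c['image'][y0:y0+h,x0:x0+w],(400,300),interpolation=cv2.INTER_CUBIC)
a=crop(S,120,230,120,90);b=crop(T,350,160,100,75);d=crop(T,260,155,100,75);e=crop(T,160,160,100,75)
cv2.imwrite('pics/crops.png',np.vstack([np.hstack([a,b]),np.hstack([d,e])]))
CT=cloud(T);CS=cloud(S)
def rep(n,C,u0,u1,v0,v1,z0,z1):
    P=C[v0:v1,u0:u1].reshape(-1,3);P=P[(P[:,2]>z0)&(P[:,2]<z1)]
    if len(P)<5: print(n,len(P));return
    r=cv2.minAreaRect(P[:,:2].astype(np.float32))
    print(n,len(P),'mean',P.mean(0).round(1),'rect',np.round(r[0],1),np.round(r[1],1),round(r[2],1),'zmed',np.median(P[:,2]).round(1))
rep('tray rim',CT,170,245,160,240,16,28); rep('tray all',CT,170,245,160,240,3,30)
rep('cap disc',CT,280,335,170,220,168,178);rep('wing top',CT,280,335,170,220,200,215);rep('wing',CT,280,335,170,220,185,215);rep('wingS',CS,235,290,205,250,190,215)
rep('tank top',CT,265,345,160,240,120,140);rep('plateT',CT,265,345,160,245,6,16)
rep('hook plate',CT,360,425,165,230,8,17)
rep('grip T',CT,380,440,160,220,235,275);rep('grip S',CS,130,180,240,275,225,275)
rep('armT',CT,370,430,170,225,195,212)
rep('armS',CS,130,190,240,350,190,222)
rep('pailT',CT,370,430,170,225,120,150)
rep('pots',CT,230,270,240,275,78,90)
E
```

```text
tray rim 375 mean [568.2 288.6  22.6] rect [579.6 313. ] [223.8 193.5] 74.8 zmed 22.7
tray all 3054 mean [563.6 284.    8.5] rect [567.1 284.1] [263.7 245.9] 1.6 zmed 6.4
cap disc 432 mean [550.7 -30.3 173.5] rect [552.9 -30.6] [79.5 76.5] 19.0 zmed 173.6
wing top 123 mean [552.  -30.6 207.5] rect [552.6 -30.6] [64. 14.] 14.0 zmed 207.3
wing 136 mean [551.2 -30.2 206.2] rect [552.6 -30.6] [64.  14.2] 14.0 zmed 207.0
wingS 186 mean [558.4 -33.9 203. ] rect [555.  -31.8] [65.6 16.4] 13.4 zmed 205.5
tank top 2682 mean [547.3 -29.9 130.3] rect [552.1 -31.3] [188.1 164.7] 13.6 zmed 130.5
plateT 493 mean [500.7 -19.3   8.8] rect [561.4 -34.5] [258.4 275.8] 89.8 zmed 8.3
hook plate 1204 mean [ 574.5 -294.1   12.4] rect [ 590.4 -330.9] [164.8 233.6] 19.9 zmed 12.5
grip T 64 mean [ 551.4 -311.8  259.6] rect [ 553.  -313.7] [16.4 16.7] 67.9 zmed 264.9
grip S 148 mean [ 558.7 -317.6  251.7] rect [ 555.7 -316.6] [17.3 17.9] 11.3 zmed 252.8
armT 140 mean [ 559.9 -309.1  205.1] rect [ 562.1 -310.9] [73.5 72.2] 59.7 zmed 205.2
armS 415 mean [ 564.1 -316.1  208.2] rect [ 563.6 -314.9] [75.6 72.5] 58.7 zmed 209.9
pailT 130 mean [ 557.8 -307.4  136.6] rect [ 556.2 -306.6] [79.3 62.3] 53.9 zmed 138.8
pots 591 mean [378.7 129.4  84.6] rect [378.8 129.3] [77.5 80.7] 0.5 zmed 84.6
```

View pics/crops.png

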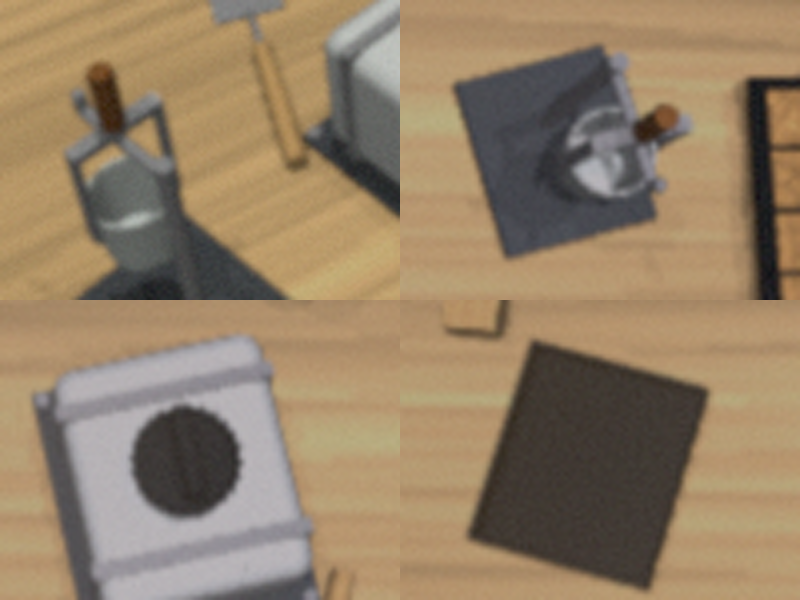

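Bottom right of the crops is the plain black tray, four corners at (530,342), (707,390), (648,588), (470,538). Bottom left is the cap with its wing bar at about (185,460). Top shows the pail's wooden handle at (657,122), clear above the crossbar and hook arm. Next I need the hook direction, tray rectangle and clearances.

```bash
python3 - <<'E'
from h import *
S=np.load('scene.npy',allow_pickle=True).item();T=np.load('top.npy',allow_pickle=True).item()
CT=cloud(T);CS=cloud(S)
g=T['image'].astype(int).sum(2)
m=np.zeros((420,560),np.uint8);m[165:235,172:242]=(g[165:235,172:242]<230)
m=cv2.morphologyEx(m,cv2.MORPH_OPEN,np.ones((5,5)))
P=CT[m>0];r=cv2.minAreaRect(P[:,:2].astype(np.float32));print('tray',len(P),r,P.mean(0))
# px corners of tray from crop -> full px
for x,y in[(530,342),(707,390),(648,588),(470,538)]:
    u=160+(x-400)/4;v=160+(y-300)/4;print('corner',world(T,u,v).round(0))
# hook plate corners
for x,y in[(455,85),(605,45),(655,215),(508,257)]:
    u=350+(x-400)/4;v=160+y/4;print('plate',world(T,u,v).round(0))
# post: points scene z 40..190
Q=CS[300:345,150:200].reshape(-1,3);Q=Q[(Q[:,2]>60)&(Q[:,2]<195)]
# top 195..222 points, all, listed by cluster
A=np.vstack([CS[240:350,130:190].reshape(-1,3),CT[165:225,370:430].reshape(-1,3)])
for lo,hi in((60,120),(150,190)):
    B=A[(A[:,2]>lo)&(A[:,2]<hi)];B=B[np.hypot(*(B[:,:2]-[554,-315]).T)>38]
    print('far',lo,len(B),B.mean(0) if len(B) else '',B.std(0) if len(B) else '')
B=A[(A[:,2]>196)&(A[:,2]<222)];d=B[:,:2]-[554,-315];rr=np.hypot(*d.T);an=np.degrees(np.arctan2(d[:,1],d[:,0]))
for a in range(-180,180,15):
    k=(an>=a)&(an<a+15)&(rr>18);print(a,k.sum(),(rr[k].max().round(0),np.median(B[k,2]).round(0)) if k.any() else '')
for n,u,v in(('bottle',250,128),('block',180,154),('tin',291,136),('cup',338,142)):print(n,CT[v,u].round(0))
E
```

```text
tray 2363 ((506.9010925292969, 173.19300842285156), (410.96624755859375, 188.23733520507812), 63.41932678222656) [559.33331306 279.76278396  14.67261141]
corner [657. 329.  24.]
corner [618. 184.  25.]
corner [460. 229.   2.]
corner [497. 371.  19.]
plate [ 634. -230.   -3.]
plate [ 668. -355.    2.]
plate [ 525. -386.   18.]
plate [ 490. -267.   12.]
far 60 117 [ 606.32301376 -302.21359101   90.73249078] [ 4.4148716   5.05616099 17.09573854]
far 150 103 [ 602.63353391 -302.43600878  170.61309762] [14.03842384 10.89132074 11.26455419]
-180 34 (np.float64(42.0), np.float64(206.0))
-165 53 (np.float64(43.0), np.float64(207.0))
-150 2 (np.float64(28.0), np.float64(202.0))
-135 0 
-120 0 
-105 4 (np.float64(26.0), np.float64(212.0))
-90 45 (np.float64(39.0), np.float64(212.0))
-75 44 (np.float64(39.0), np.float64(210.0))
-60 2 (np.float64(20.0), np.float64(211.0))
-45 0 
-30 0 
-15 3 (np.float64(24.0), np.float64(202.0))
0 91 (np.float64(60.0), np.float64(206.0))
15 70 (np.float64(58.0), np.float64(206.0))
30 2 (np.float64(21.0), np.float64(202.0))
45 0 
60 0 
75 6 (np.float64(25.0), np.float64(209.0))
90 51 (np.float64(38.0), np.float64(212.0))
105 36 (np.float64(38.0), np.float64(213.0))
120 2 (np.float64(19.0), np.float64(214.0))
135 0 
150 0 
165 1 (np.float64(19.0), np.float64(201.0))
bottle [766. 137. 126.]
block [710. 372.  31.]
tin [765.  12.  58.]
cup [ 764. -145.    7.]
```

{"op": "drive_tool", "data": {"targets": "0 0 -0.3 0 0 1 91.8;0 0 -0.3 0 0 1 91.8;0 0 -0.3 0 0 1 91.8;0 0 -0.3 0 0 1 91.8;0 0 -0.3 0 0 1 91.8;0 0 -0.3 0 0 1 91.8;0 0 -0.3 0 0 1 91.8;0 0 0 0 0 1 91.8;0 0 0 0 0 1 91.8;0 0 0 0 0 1 91.8;0 0 0 0 0 1 91.8;0 0 0 0 0 1 91.8", "squeeze": 30}}

```text
time_s: 1.3
eef_pos: [239.1, 577.2, 331.2]
tcp_rot: [2.075, 2.358, -0.001]
wrist_force: [-0.4, -0.4, -0.5]
width: 92.0
```

{"op": "drive_tool", "data": {"targets": "0 0 0 0 0 1 91.8;0 0 0 0 0 0.5 91.8;0 0 0 0 0 0 91.8;0 0 0 0 0 0 91.8"}}

```text
time_s: 1.7
eef_pos: [239.1, 577.3, 331.4]
tcp_rot: [2.22, 2.223, -0.001]
wrist_force: [0.7, 0.5, 1.1]
width: 91.7
```

```bash
cat > st.py <<'E'
from h import *
s=robot.read_state();R=Ro.from_rotvec(s['tcp_rot']).as_matrix()
print(s['time_s'],np.round(s['eef_pos'],1),'w',np.round(s['width'],1),'F',np.round(s['wrist_force'],1),'M',np.round(s['ft_torque'],2));print('x',R[:,0].round(3),'y',R[:,1].round(3),'z',R[:,2].round(3),'j',np.round(s['joint_pos'],2))
E
python3 st.py
```

```text
1.7 [239.1 577.3 331.4] w 91.7 F [0.7 0.5 1.1] M [-0.07  0.05  0.02]
x [-0.001  1.    -0.001] y [ 1.     0.001 -0.   ] z [-0.    -0.001 -1.   ] j [-1.45  0.38  0.28  1.42 -0.1   1.36 -1.17]
```

{"op": "drive_tool", "data": {"targets": "-0.5 0.5 0 0 0 0 91.8;-0.5 0.5 0 0 0 0 91.8;-0.5 0.5 0 0 0 0 91.8;-0.5 0.5 0 0 0 0 91.8;-0.5 0.5 0 0 0 0 91.8;-0.5 0.5 0 0 0 0 91.8;-0.5 0.5 0 0 0 0 91.8;-0.5 0.5 0 0 0 0 91.8;-0.5 0.5 0 0 0 0 91.8;-0.5 0.5 0 0 0 0 91.8;-0.5 0.5 0 0 0 0 91.8;-0.5 0.5 0 0 0 0 91.8"}}

```text
time_s: 2.9
eef_pos: [540.0, 276.2, 331.8]
tcp_rot: [-2.22, -2.223, -0.0]
wrist_force: [0.1, 0.8, 0.5]
width: 91.8
```

{"op": "drive_tool", "data": {"targets": "-0.6 0 0 0 0 0 91.8;-0.6 0 0 0 0 0 91.8;-0.6 0 0 0 0 0 91.8;-0.6 0 0 0 0 0 91.8;-0.6 0 0 0 0 0 91.8;-0.6 0 0 0 0 0 91.8;-0.6 0 0 0 0 0 91.8;-0.6 0 0 0 0 0 91.8;-0.6 0 0 0 0 0 91.8;-0.6 0 0 0 0 0 91.8;-0.6 0 0 0 0 0 91.8;-0.6 0 0 0 0 0 91.8"}}

```text
time_s: 4.1
eef_pos: [538.9, -83.9, 331.8]
tcp_rot: [-2.22, -2.223, -0.0]
wrist_force: [-0.4, 0.5, -0.1]
width: 91.8
```

{"op": "drive_tool", "data": {"targets": "-0.5 0 0 0 0 0 91.8;-0.5 0 0 0 0 0 91.8;-0.5 0 0 0 0 0 91.8;-0.5 0 0 0 0 0 91.8;-0.5 0 0 0 0 0 91.8;-0.5 0 0 0 0 0 91.8;-0.5 0 0 0 0 0 91.8;0 0 0 0 0 0 91.8;0 0 0 0 0 0 91.8;0 0 0 0 0 0 91.8"}}

```text
time_s: 5.1
eef_pos: [539.4, -256.5, 331.5]
tcp_rot: [-2.219, -2.223, -0.001]
wrist_force: [-0.4, -0.4, 0.3]
width: 91.9
```

```bash
python3 st.py
```

```text
5.1 [ 539.4 -256.5  331.5] w 91.9 F [-0.4 -0.4  0.3] M [-0.07  0.06 -0.01]
x [-0.002  1.     0.001] y [ 1.     0.002 -0.   ] z [-0.     0.001 -1.   ] j [-0.1   0.36  0.65  1.52 -0.22  1.34  0.57]
```

{"op": "drive_tool", "data": {"targets": "-0.4 0.1 0 0 0 0 91.8;-0.4 0.1 0 0 0 0 91.8;-0.37 0.1 0 0 0 0 91.8;0 0 0.3 0 0 0 91.8;0 0 0.3 0 0 0 91.8;0 0 0.3 0 0 0 91.8;0 0 0.3 0 0 0 91.8;0 0 0.3 0 0 0 91.8;0 0 0.3 0 0 0 91.8;0 0 0.22 0 0 0 91.8;0 0 0 0 0 0 91.8;0 0 0 0 0 0 91.8"}}

```text
time_s: 6.3
eef_pos: [554.4, -315.8, 231.1]
tcp_rot: [2.221, 2.222, 0.0]
wrist_force: [0.2, -0.8, 0.2]
width: 91.5
```

{"op": "drive_tool", "data": {"targets": "0 0 0 0 0 0 60;0 0 0 0 0 0 40;0 0 0 0 0 0 25;0 0 0 0 0 0 10;0 0 0 0 0 0 10;0 0 0 0 0 0 10;0 0 0 0 0 0 10;0 0 0 0 0 0 10", "squeeze": 30}}

```text
time_s: 7.1
eef_pos: [554.1, -316.2, 230.7]
tcp_rot: [-2.222, -2.221, 0.0]
wrist_force: [-0.1, -0.4, -0.1]
width: 32.2
```

```bash
python3 st.py;python3 - <<'E'
from h import *
S=robot.capture('scene');T=robot.capture('top')
a=cv2.resize(S['image'][190:340,90:240],(400,400),interpolation=2);b=cv2.resize(T['image'][140:240,340:440],(400,400),interpolation=2)
cv2.imwrite('pics/grip.png',np.hstack([a,b]))
E
```

```text
7.1 [ 554.1 -316.2  230.7] w 32.2 F [-0.1 -0.4 -0.1] M [-0.11  0.07 -0.06]
x [0. 1. 0.] y [ 1. -0. -0.] z [-0.  0. -1.] j [ 0.03  0.5   0.62  1.57 -0.31  1.17  0.72]
```

View pics/grip.png

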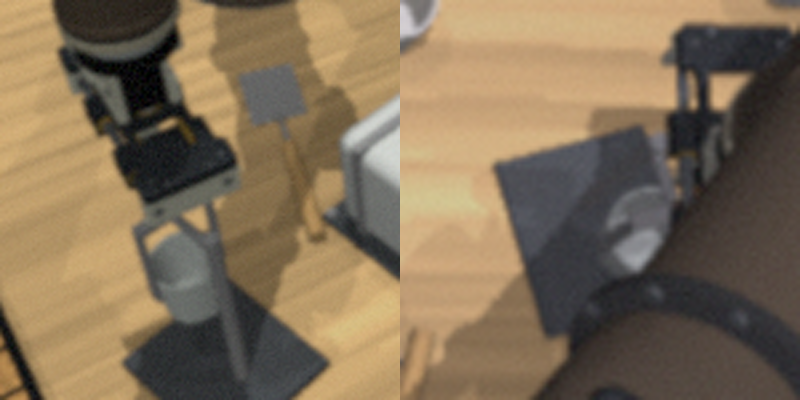

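The gripper stands over the pail's handle at (180,200), still closing (opening 32 mm); the pail hangs undisturbed. I'll close it fully.

{"op": "drive_tool", "data": {"targets": "0 0 0 0 0 0 10;0 0 0 0 0 0 10;0 0 0 0 0 0 10;0 0 0 0 0 0 10;0 0 0 0 0 0 10;0 0 0 0 0 0 10", "squeeze": 30}}

```text
time_s: 7.8
eef_pos: [554.2, -316.2, 230.7]
tcp_rot: [2.222, 2.221, 0.0]
wrist_force: [1.8, -0.2, -0.3]
width: 17.1
```

{"op": "drive_tool", "data": {"targets": "0 0 -0.1 0 0 0 10;0 0 -0.1 0 0 0 10;0 0 -0.15 0 0 0 10;0 0 -0.15 0 0 0 10;0 0 -0.14 0 0 0 10;0 0 0 0 0 0 10;0 0 0 0 0 0 10;0 0 0 0 0 0 10"}}

```text
time_s: 8.6
eef_pos: [553.9, -316.0, 262.4]
tcp_rot: [-2.221, -2.221, 0.0]
wrist_force: [-0.2, 0.2, -1.4]
width: 17.2
```

```bash
python3 st.py
```

```text
8.6 [ 553.9 -316.   262.4] w 17.2 F [-0.2  0.2 -1.4] M [-0.09  0.06 -0.01]
x [0. 1. 0.] y [ 1. -0. -0.] z [-0.  0. -1.] j [ 0.02  0.48  0.64  1.52 -0.29  1.24  0.7 ]
```

{"op": "drive_tool", "data": {"targets": "-0.06 -0.24 0 0 0 0 10;-0.06 -0.24 0 0 0 0 10;-0.06 -0.24 0 0 0 0 10;-0.06 -0.24 0 0 0 0 10;-0.06 -0.24 0 0 0 0 10;-0.06 -0.24 0 0 0 0 10;-0.06 -0.24 0 0 0 0 10;-0.06 -0.24 0 0 0 0 10;0 0 0 0 0 0 10;0 0 0 0 0 0 10"}}

```text
time_s: 9.6
eef_pos: [458.2, -340.1, 262.9]
tcp_rot: [2.222, 2.221, 0.001]
wrist_force: [0.9, 1.2, -1.9]
width: 17.3
```

{"op": "drive_tool", "data": {"targets": "0 0 -0.3 0 0 0 10;0 0 -0.3 0 0 0 10;0 0 -0.3 0 0 0 10;0 0 -0.3 0 0 0 10;0 0 -0.3 0 0 0 10;0 0 -0.3 0 0 0 10;0 0 -0.3 0 0 0 10;0 0 -0.3 0 0 0 10;0 0 -0.2 0 0 0 10;0 0 0 0 0 0 10;0 0 0 0 0 0 10"}}

```text
time_s: 10.7
eef_pos: [458.3, -339.9, 392.2]
tcp_rot: [-2.221, -2.221, 0.0]
wrist_force: [-0.9, -0.6, -2.3]
width: 17.2
```

```bash
python3 st.py;python3 - <<'E'
from h import *
S=robot.capture('scene')
cv2.imwrite('pics/lift.png',S['image'])
E
```

```text
10.7 [ 458.3 -339.9  392.2] w 17.2 F [-0.9 -0.6 -2.3] M [-0.09  0.09 -0.03]
x [-0.  1.  0.] y [ 1.  0. -0.] z [-0.  0. -1.] j [ 0.04  0.28  0.7   1.47 -0.18  1.46  0.74]
```

View pics/lift.png

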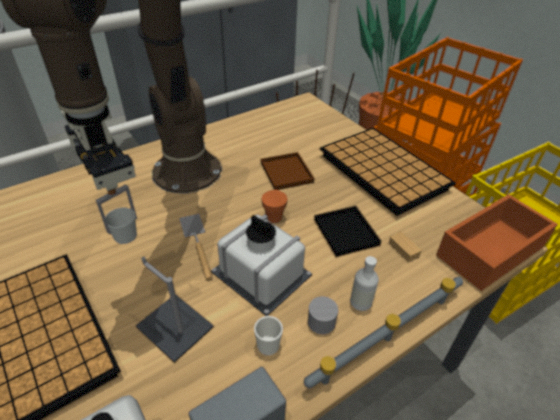

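The pail hangs upright in the fingers at (122,222), clear of the empty hook at (155,270). I'll carry it over the tank (about 35 mm clearance) to the tray.

{"op": "drive_tool", "data": {"targets": "0.2 0 0 0 0 0 10;0.4 0 0 0 0 0 10;0.5 0 0 0 0 0 10;0.5 0 0 0 0 0 10;0.5 0.1 0 0 0 0 10;0.5 0.1 0 0 0 0 10;0.5 0.1 0 0 0 0 10;0.5 0.1 0 0 0 0 10;0.5 0.1 0 0 0 0 10;0.5 0.1 0 0 0 0 10;0.5 0.1 0 0 0 0 10;0.5 0.1 0 0 0 0 10"}}

```text
time_s: 11.95
eef_pos: [497.7, -58.4, 392.3]
tcp_rot: [-2.221, -2.221, 0.0]
wrist_force: [0.1, 0.1, -1.8]
width: 17.5
```

{"op": "drive_tool", "data": {"targets": "0.5 0.1 0 0 0 0 10;0.5 0.1 0 0 0 0 10;0.5 0.1 0 0 0 0 10;0.5 0.1 0 0 0 0 10;0.5 0.1 0 0 0 0 10;0.5 0.1 0 0 0 0 10;0.5 0.1 0 0 0 0 10;0.5 0.1 0 0 0 0 10;0.5 0.1 0 0 0 0 10;0.4 0.1 0 0 0 0 10;0.2 0.1 0 0 0 0 10;0 0 0 0 0 0 10"}}

```text
time_s: 13.15
eef_pos: [553.3, 196.3, 392.0]
tcp_rot: [-2.219, -2.223, 0.001]
wrist_force: [-0.3, -0.0, -1.8]
width: 17.4
```

```bash
python3 st.py
```

```text
13.15 [553.3 196.3 392. ] w 17.4 F [-0.3 -0.  -1.8] M [-0.13  0.08  0.01]
x [-0.002  1.    -0.   ] y [ 1.     0.002 -0.001] z [-0.001 -0.    -1.   ] j [-0.7   0.29  0.38  1.41 -0.11  1.46 -0.33]
```

{"op": "drive_tool", "data": {"targets": "0.3 0.05 0 0 0 0 10;0.5 0.05 0 0 0 0 10;0.5 0 0 0 0 0 10;0.36 0 0 0 0 0 10;0 0 0 0 0 0 10;0 0 0.4 0 0 0 10;0 0 0.5 0 0 0 10;0 0 0.5 0 0 0 10;0 0 0.5 0 0 0 10;0 0 0.5 0 0 0 10;0 0 0.5 0 0 0 10;0 0 0 0 0 0 10"}}

```text
time_s: 14.35
eef_pos: [556.7, 275.9, 244.7]
tcp_rot: [-2.223, -2.219, 0.009]
wrist_force: [-0.4, -1.0, -2.6]
width: 17.9
```

```bash
python3 st.py;python3 - <<'E'
from h import *
S=robot.capture('scene')
cv2.imwrite('pics/tray1.png',cv2.resize(S['image'][90:290,250:450],(600,600),interpolation=2))
E
```

```text
14.35 [556.7 275.9 244.7] w 17.9 F [-0.4 -1.  -2.6] M [-0.11  0.1  -0.01]
x [ 0.002  1.    -0.004] y [ 1.    -0.002 -0.005] z [-0.005 -0.004 -1.   ] j [-0.77  0.43  0.33  1.57 -0.14  1.18 -0.42]
```

View pics/tray1.png

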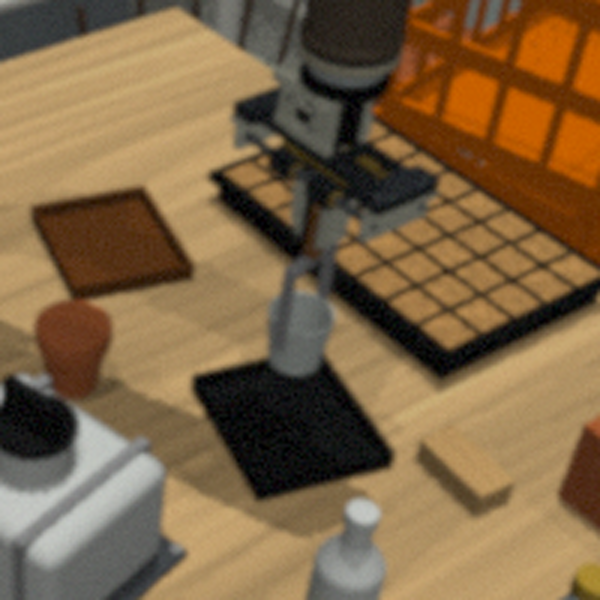

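The pail, upright at (300,335), is over the tray (290,420) about 90 mm up. I'll lower it, then go on by force.

{"op": "drive_tool", "data": {"targets": "0 0 0.3 0 0 0 10;0 0 0.4 0 0 0 10;0 0 0.4 0 0 0 10;0 0 0.3 0 0 0 10;0 0 0.2 0 0 0 10;0 0 0.1 0 0 0 10;0 0 0 0 0 0 10;0 0 0 0 0 0 10"}}

```text
time_s: 15.2
eef_pos: [558.8, 278.0, 163.7]
tcp_rot: [2.222, 2.221, 0.002]
wrist_force: [-0.1, 0.0, -1.8]
width: 17.5
```

{"op": "drive_tool", "data": {"targets": "0 0 0.04 0 0 0 10;0 0 0.04 0 0 0 10;0 0 0.02 0 0 0 10;0 0 0 0 0 0 10;0 0 0 0 0 0 10"}}

```text
time_s: 15.7
eef_pos: [558.2, 277.8, 157.8]
tcp_rot: [2.222, 2.221, 0.0]
wrist_force: [0.5, 1.2, -1.6]
width: 17.4
```

```bash
python3 st.py
```

```text
15.7 [558.2 277.8 157.8] w 17.4 F [ 0.5  1.2 -1.6] M [-0.08  0.05 -0.01]
x [ 0.  1. -0.] y [ 1. -0.  0.] z [ 0. -0. -1.] j [-0.75  0.5   0.3   1.68 -0.17  0.99 -0.39]
```

{"op": "drive_tool", "data": {"targets": "0 0 0.03 0 0 0 10;0 0 0.03 0 0 0 10;0 0 0.02 0 0 0 10;0 0 0 0 0 0 10;0 0 0 0 0 0 10"}}

```text
time_s: 16.2
eef_pos: [558.2, 277.8, 153.7]
tcp_rot: [-2.222, -2.221, 0.0]
wrist_force: [1.1, 0.6, -2.1]
width: 17.4
```

{"op": "drive_tool", "data": {"targets": "0 0 0.02 0 0 0 10;0 0 0.02 0 0 0 10;0 0 0 0 0 0 10;0 0 0 0 0 0 10"}}

```text
time_s: 16.6
eef_pos: [558.7, 278.0, 152.8]
tcp_rot: [2.222, 2.221, 0.002]
wrist_force: [-1.7, -0.6, 5.7]
width: 17.6
```

Contact with the tray floor (force now +5.7 N, height as expected). I'll release and rise.

{"op": "drive_tool", "data": {"targets": "0 0 0 0 0 0 19;0 0 0 0 0 0 22;0 0 0 0 0 0 30;0 0 0 0 0 0 50;0 0 0 0 0 0 70;0 0 0 0 0 0 70;0 0 0 0 0 0 70;0 0 0 0 0 0 70;0 0 0 0 0 0 70"}}

```text
time_s: 17.5
eef_pos: [558.2, 277.9, 151.7]
tcp_rot: [-2.222, -2.221, -0.0]
wrist_force: [-0.3, 0.5, 0.3]
width: 69.1
```

{"op": "drive_tool", "data": {"targets": "0 0 -0.2 0 0 0 70;0 0 -0.3 0 0 0 70;0 0 -0.4 0 0 0 70;0 0 -0.4 0 0 0 70;0 0 -0.4 0 0 0 70;0 0 -0.4 0 0 0 70;0 0 -0.4 0 0 0 70;0 0 0 0 0 0 70;0 0 0 0 0 0 70"}}

```text
time_s: 18.4
eef_pos: [558.3, 277.9, 277.2]
tcp_rot: [2.221, 2.221, 0.002]
wrist_force: [0.1, 0.7, -1.4]
width: 69.9
```

```bash
python3 st.py;python3 - <<'E'
from h import *
S=robot.capture('scene');CS=cloud(S)
cv2.imwrite('pics/tray2.png',cv2.resize(S['image'][120:290,290:460],(500,500),interpolation=2))
P=CS.reshape(-1,3)
d=np.hypot(P[:,0]-558,P[:,1]-278)
for lo,hi in((40,60),(60,66),(100,120),(136,190)):
    k=(d<60)&(P[:,2]>lo)&(P[:,2]<hi);r=cv2.minAreaRect(P[k,:2].astype(np.float32));print(lo,hi,k.sum(),np.round(r[0],1),np.round(r[1],1),P[k,2].max())
E
```

```text
18.4 [558.3 277.9 277.2] w 69.9 F [ 0.1  0.7 -1.4] M [-0.09  0.03  0.02]
x [0.    1.    0.001] y [ 1.    -0.     0.001] z [ 0.001  0.001 -1.   ] j [-0.78  0.4   0.33  1.52 -0.14  1.24 -0.42]
40 60 158 [558.7 277.4] [60.1 65.3] 59.930592244741185
60 66 73 [558.5 278.5] [64.4 66.5] 65.94937248761379
100 120 42 [558.9 277.3] [14.3 76.4] 119.82252695509152
136 190 117 [560.1 276.2] [18.9 68.2] 189.91350392941283
```

View pics/tray2.png

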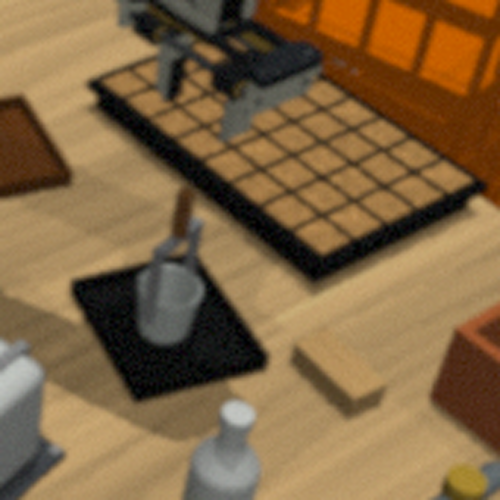

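The pail stands upright in the black tray at (168,305), let go, measured at (558.5, 278) within the tray. Now over to the cap, turning the tool so the fingers close across the wing.

{"op": "drive_tool", "data": {"targets": "-0.4 0 0 0 0 0 70;-0.5 0 0 0 0 0 70;-0.5 0 0 0 0 0 70;-0.5 0 0 0 0 0 70;-0.5 0 0 0 0 0 70;-0.5 0 0 0 0 0 70;-0.5 0 0 0 0 0 70;-0.5 0 0 0 0 0 70;-0.5 0 0 0 0 0 70;-0.5 0 0 0 0 0 70;-0.5 0 0 0 0 0 70;-0.5 0 0 0 0 0 70"}}

```text
time_s: 19.65
eef_pos: [557.1, -19.4, 275.9]
tcp_rot: [-2.222, -2.22, 0.002]
wrist_force: [0.7, 0.2, -0.0]
width: 70.0
```

{"op": "drive_tool", "data": {"targets": "-0.28 -0.1 0 0 0 0 60;0 0 0 0 0 1 60;0 0 0 0 0 1 60;0 0 0 0 0 1 60;0 0 0 0 0 1 60;0 0 0 0 0 1 60;0 0 0 0 0 1 60;0 0 0 0 0 1 60;0 0 0 0 0 1 60;0 0 0 0 0 1 60;0 0 0 0 0 1 60;0 0 0 0 0 1 60"}}

```text
time_s: 20.85
eef_pos: [552.2, -31.2, 276.2]
tcp_rot: [-2.997, -0.939, 0.002]
wrist_force: [0.3, 0.1, -0.0]
width: 60.1
```

{"op": "drive_tool", "data": {"targets": "0 0 0 0 0 1 60;0 0 0 0 0 1 60;0 0 0 0 0 1 60;0 0 0 0 0 1 60;0 0 0 0 0 0.2 60;0 0 0 0 0 0 60;0 0 0 0 0 0 60"}}

```text
time_s: 21.55
eef_pos: [552.9, -31.1, 276.6]
tcp_rot: [-3.118, -0.386, 0.001]
wrist_force: [0.3, -0.3, -0.1]
width: 60.1
```

```bash
python3 st.py; python3 -c "
from h import *
s=robot.read_state();R=Ro.from_rotvec(s['tcp_rot']).as_matrix()
print(R.T@(np.array([553,-31,179])-s['eef_pos'])/50, np.degrees(np.arctan2(R[1,1],R[0,1])))"
```

```text
21.55 [552.9 -31.1 276.6] w 60.1 F [ 0.3 -0.3 -0.1] M [-0.01  0.17 -0.04]
x [ 0.97   0.244 -0.   ] y [ 0.244 -0.97  -0.   ] z [-0.  0. -1.] j [-0.57  0.32  0.71  1.72 -0.22  1.19 -1.13]
[ 4.00758123e-03 -1.74328286e-03  1.95107435e+00] -75.89537454888999
```

{"op": "drive_tool", "data": {"targets": "0 0 0.3 0 0 0 60;0 0 0.4 0 0 0 60;0 0 0.4 0 0 0 60;0 0 0.4 0 0 0 60;0 0 0.25 0 0 0 60;0 0 0.12 0 0 0 60;0 0 0.08 0 0 0 60;0 0 0 0 0 0 60"}}

```text
time_s: 22.35
eef_pos: [553.3, -31.2, 179.3]
tcp_rot: [3.118, 0.383, 0.0]
wrist_force: [0.0, 0.3, 0.1]
width: 60.0
```

{"op": "drive_tool", "data": {"targets": "0 0 0 0 0 0 40;0 0 0 0 0 0 25;0 0 0 0 0 0 5;0 0 0 0 0 0 5;0 0 0 0 0 0 5;0 0 0 0 0 0 5;0 0 0 0 0 0 5;0 0 0 0 0 0 5;0 0 0 0 0 0 5", "squeeze": 35}}

```text
time_s: 23.25
eef_pos: [553.2, -31.2, 179.3]
tcp_rot: [3.118, 0.383, 0.0]
wrist_force: [-0.2, -1.0, 1.1]
width: 14.0
```

```bash
python3 st.py
```

```text
23.25 [553.2 -31.2 179.3] w 14.0 F [-0.2 -1.   1.1] M [-0.19  0.17  0.  ]
x [0.97  0.242 0.   ] y [ 0.242 -0.97   0.   ] z [ 0. -0. -1.] j [-0.52  0.41  0.66  1.85 -0.3   0.98 -1.06]
```

Gripped at 14.0 mm, as expected for the wing. I'll try one way gently: 12 degrees about +tool z.

{"op": "drive_tool", "data": {"targets": "0 0 0 0 0 0.4 5;0 0 0 0 0 0.4 5;0 0 0 0 0 0.4 5;0 0 0 0 0 0.4 5;0 0 0 0 0 0.4 5;0 0 0 0 0 0.4 5;0 0 0 0 0 0 5"}}

```text
time_s: 23.95
eef_pos: [553.3, -30.4, 179.3]
tcp_rot: [-3.141, -0.054, -0.0]
wrist_force: [-0.2, 2.4, 3.0]
width: 13.8
```

```bash
python3 st.py
```

```text
23.95 [553.3 -30.4 179.3] w 13.8 F [-0.2  2.4  3. ] M [0.67 0.14 0.38]
x [0.999 0.034 0.   ] y [ 0.034 -0.999 -0.001] z [ 0.     0.001 -1.   ] j [-0.56  0.42  0.72  1.85 -0.33  0.99 -1.24]
```

It turned 12° but with a moment of 0.38 N m, above the easy 0.2, which suggests the stop. I'll go back and try the other way.

{"op": "drive_tool", "data": {"targets": "0 0 0 0 0 -0.6 5;0 0 0 0 0 -0.6 5;0 0 0 0 0 -0.6 5;0 0 0 0 0 -0.6 5;0 0 0 0 0 0 5"}}

```text
time_s: 24.45
eef_pos: [553.1, -31.7, 179.3]
tcp_rot: [3.118, 0.383, 0.0]
wrist_force: [-0.7, -0.5, 1.6]
width: 13.7
```

{"op": "drive_tool", "data": {"targets": "0 0 0 0 0 -0.4 5;0 0 0 0 0 -0.4 5;0 0 0 0 0 -0.4 5;0 0 0 0 0 -0.4 5;0 0 0 0 0 -0.4 5;0 0 0 0 0 -0.4 5;0 0 0 0 0 0 5"}}

```text
time_s: 25.15
eef_pos: [553.2, -31.1, 179.3]
tcp_rot: [-3.06, -0.709, -0.0]
wrist_force: [-0.2, -0.1, 2.4]
width: 13.8
```

```bash
python3 st.py
```

```text
25.15 [553.2 -31.1 179.3] w 13.8 F [-0.2 -0.1  2.4] M [-0.15  0.16  0.08]
x [0.898 0.44  0.   ] y [ 0.44  -0.898 -0.   ] z [ 0.  0. -1.] j [-0.49  0.4   0.61  1.85 -0.27  0.98 -0.88]
```

This way is easy (0.08 N m), so the cap opens about −tool z (counter-clockwise from above). I'll continue.

{"op": "drive_tool", "data": {"targets": "0 0 0 0 0 -0.6 5;0 0 0 0 0 -0.6 5;0 0 0 0 0 -0.6 5;0 0 0 0 0 -0.6 5;0 0 0 0 0 -0.6 5;0 0 0 0 0 -0.6 5;0 0 0 0 0 -0.6 5;0 0 0 0 0 -0.6 5;0 0 0 0 0 -0.6 5;0 0 0 0 0 -0.6 5;0 0 0 0 0 0 5"}}

```text
time_s: 26.25
eef_pos: [553.2, -31.2, 179.3]
tcp_rot: [-2.773, -1.476, -0.0]
wrist_force: [-0.6, 0.0, 2.5]
width: 13.5
```

```bash
python3 st.py
```

```text
26.25 [553.2 -31.2 179.3] w 13.5 F [-0.6  0.   2.5] M [-0.15  0.13  0.1 ]
x [0.559 0.829 0.   ] y [ 0.829 -0.559  0.   ] z [ 0.  0. -1.] j [-0.39  0.38  0.48  1.84 -0.21  0.97 -0.42]
```

{"op": "drive_tool", "data": {"targets": "0 0 0 0 0 -0.4 5;0 0 0 0 0 -0.4 5;0 0 0 0 0 -0.4 5;0 0 0 0 0 -0.4 5;0 0 0 0 0 0 5"}}

```text
time_s: 26.75
eef_pos: [553.5, -31.2, 179.3]
tcp_rot: [2.665, 1.663, 0.001]
wrist_force: [1.6, -1.8, 1.7]
width: 13.9
```

```bash
python3 st.py
```

```text
26.75 [553.5 -31.2 179.3] w 13.9 F [ 1.6 -1.8  1.7] M [-0.24 -0.22 -0.01]
x [0.44  0.898 0.   ] y [ 0.898 -0.44   0.001] z [ 0.001 -0.    -1.   ] j [-0.37  0.38  0.44  1.84 -0.19  0.97 -0.3 ]
```

{"op": "drive_tool", "data": {"targets": "0 0 0 0 0 -0.4 5;0 0 0 0 0 -0.4 5;0 0 0 0 0 -0.4 5;0 0 0 0 0 0 5"}}

```text
time_s: 27.15
eef_pos: [554.3, -31.5, 179.4]
tcp_rot: [2.575, 1.797, 0.003]
wrist_force: [6.1, -0.6, -1.5]
width: 14.2
```

```bash
python3 st.py
```

```text
27.15 [554.3 -31.5 179.4] w 14.2 F [ 6.1 -0.6 -1.5] M [-0.31 -1.12 -0.87]
x [0.345 0.939 0.001] y [ 0.939 -0.345  0.002] z [ 0.002 -0.    -1.   ] j [-0.35  0.38  0.42  1.83 -0.18  0.96 -0.21]
```

The stop is reached (moment −0.87 N m at about 56°). I'll back off 4° to unload, then lift gently.

{"op": "drive_tool", "data": {"targets": "0 0 0 0 0 0.4 5;0 0 0 0 0 0.4 5;0 0 0 0 0 0 5;0 0 -0.05 0 0 0 5;0 0 -0.05 0 0 0 5;0 0 -0.05 0 0 0 5;0 0 0 0 0 0 5"}}

```text
time_s: 27.85
eef_pos: [553.7, -31.7, 186.9]
tcp_rot: [2.634, 1.709, 0.001]
wrist_force: [3.6, -3.0, -0.9]
width: 13.6
```

```bash
python3 st.py
```

```text
27.85 [553.7 -31.7 186.9] w 13.6 F [ 3.6 -3.  -0.9] M [-0.75 -0.99 -0.1 ]
x [ 0.407  0.913 -0.   ] y [ 0.913 -0.407  0.001] z [ 0.001 -0.001 -1.   ] j [-0.37  0.37  0.44  1.83 -0.18  0.98 -0.27]
```

It lifts freely (−0.9 N, about the cap's own weight). I'll raise it to about 100 mm.

{"op": "drive_tool", "data": {"targets": "0 0 -0.1 0 0 0 5;0 0 -0.1 0 0 0 5;0 0 -0.15 0 0 0 5;0 0 -0.15 0 0 0 5;0 0 -0.2 0 0 0 5;0 0 -0.2 0 0 0 5;0 0 -0.2 0 0 0 5;0 0 -0.2 0 0 0 5;0 0 -0.2 0 0 0 5;0 0 -0.2 0 0 0 5;0 0 -0.15 0 0 0 5;0 0 0 0 0 0 5"}}

```text
time_s: 29.05
eef_pos: [553.7, -31.3, 280.4]
tcp_rot: [2.634, 1.71, 0.003]
wrist_force: [-0.7, 0.4, -1.8]
width: 14.1
```

{"op": "drive_tool", "data": {"targets": "0 0 0 0 0 0 5;0 0 0 0 0 0 5;0 0 0 0 0 0 5"}}

```text
time_s: 29.35
eef_pos: [552.9, -31.1, 278.7]
tcp_rot: [-2.635, -1.711, 0.001]
wrist_force: [0.2, -0.1, -1.5]
width: 13.8
```

```bash
python3 st.py;python3 - <<'E'
from h import *
S=robot.capture('scene');CS=cloud(S)
cv2.imwrite('pics/end.png',cv2.resize(S['image'][120:300,190:430],(800,600),interpolation=2))
P=CS.reshape(-1,3)
for n,x,y,lo,hi,r in(('cap',554,-31,240,285,60),('pail',558,278,55,66,50),('handle',558,278,140,200,20)):
    k=(np.hypot(P[:,0]-x,P[:,1]-y)<r)&(P[:,2]>lo)&(P[:,2]<hi);q=cv2.minAreaRect(P[k,:2].astype(np.float32));print(n,k.sum(),np.round(q[:2],1),P[k,2].min(),P[k,2].max())
E
```

```text
29.35 [552.9 -31.1 278.7] w 13.8 F [ 0.2 -0.1 -1.5] M [-0.09  0.06 -0.05]
x [ 0.407  0.913 -0.   ] y [ 0.913 -0.407 -0.001] z [-0.001 -0.    -1.   ] j [-0.39  0.29  0.46  1.7  -0.14  1.19 -0.32]
cap 332 [[564.8 -40.2]
 [ 78.7  51.2]] 241.692048816809 284.0005177226118
pail 114 [[560.8 277.8]
 [ 64.9  66.2]] 55.03797778998805 65.97630812867119
handle 102 [[561.8 275.4]
 [ 18.   15.7]] 140.00213062035135 193.89887492834836
```

View pics/end.png

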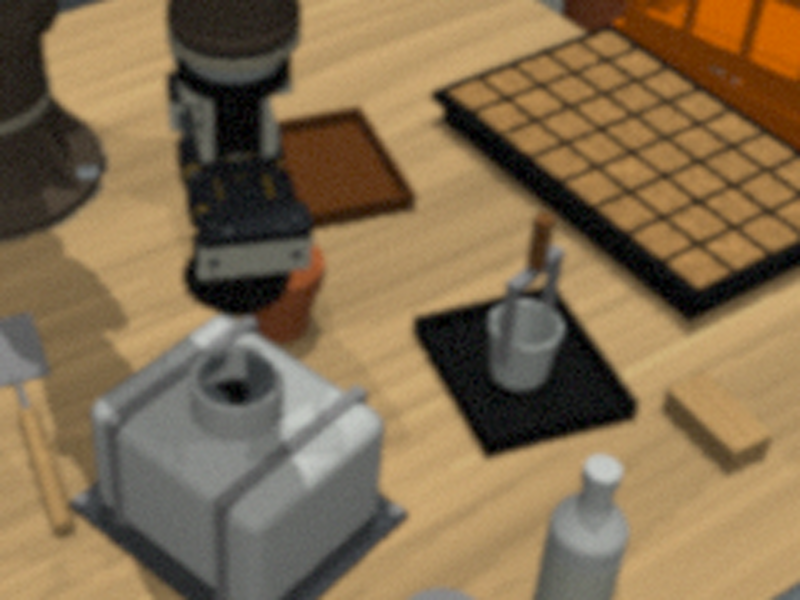

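The cap is held level at (238,285), clear above the open neck (238,390). The pail stands upright in the tray at (525,340). Handing in.

```bash
python3 -c "
from h import *
print(robot.finish_job())"; python3 st.py
```

```text
the job is handed in; nothing more can be done
None
the job is handed in; nothing more can be done
```

The job is handed in at about 29 s of the 72 s allowed; the interface gave no verdict.

- **Pail:** I took it by its handle, lifted it 32 mm, drew it off the hook and set it down in the black tray. The last picture shows it upright and let go. It measures at about (559–561, 278) mm, against a tray centre of about (558, 279) mm.
- **Cap:** About +tool z (clockwise from above) the moment rose to 0.38 N m within 12°. The other way it turned easily at about 0.1 N m and stopped at about 56° with 0.87 N m. I backed off 4°, lifted straight up and kept hold of it, with the disc about 100 mm above the neck. It looks level in the last picture, with a 13.8 mm opening on the 14 mm wing.
- **Other things:** The ones visible in the last picture (pot, trowel, bottle, block) look unmoved; I did not measure them. The cup was out of that crop, and only the edge of the tin was in it.

The last force reading was −1.5 N, while the cap weighs about 0.9 N, but the sensor wanders by about 1 N. The depth fit for the held cap was off centre because the gripper hid part of it, so its position rests on the arm's own reading.

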